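# Fit the pusher into the food processor's feed tube

### The job

Put the food processor's pusher back in the feed tube: tip its foot in edge-first against the orange sprung catch so that the edge presses the catch aside, straighten the pusher up, then slide it all the way down until its flange sits flat on the rim of the tube, and let go. It is a close fit and the tube cracks if forced, so feel your way in gently, and leave the jar, lemon, onion and cup where they are.

Things in the scene. Friction and masses are not known exactly. Their poses are not given: they have to be found in the camera images.
- pusher: loose plastic pusher, at first upright on the worktop, 120 mm high, 0.13 to 0.21 kg; origin: centre of its foot, z up its axis, round about z. Grey stem 36 mm in diameter, z 0 to 75 (foot edge square); white flange 54 mm in diameter, z 75 to 80; white round grip knob 30 mm in diameter, z 80 to 120 mm: hold it there, from above
- flange (a point): centre of the underside of the pusher's flange, 75 mm above its foot; axes as the pusher's. When the pusher is home this face lies on the rim of the tube
- processor: white food processor, fixed: base 176 x 176 x 66 mm, clear bowl and white lid 160 mm wide up to z = 166 mm, feed tube on the lid; origin: centre of its underside, z up, x to its back, y to its left; control knob at its front. Bowl, lid, tube and catch sit stiffly (yield above 45 N at the tube) anywhere in the twist-lock's travel: turned up to 0.26 rad either way about its z
- tube_mouth (a point): nominal centre of the tube's round mouth, at rim height, axes as processor's, at [-52, 0, 200] mm in it. Drawn for the bowl in mid-travel: the TRUE mouth, turned with the bowl, lies up to 13 mm to either side along y, which this reading does not show: look or feel for it. Bore 37.5 mm in diameter, straight down, open below, square-edged, rim 49 mm in outer diameter
- catch (a joint): orange sprung pad (m) in the bore wall on the tube's -y side (turned with the bowl), flat top 3 mm below the rim, 12 mm wide, 14 high, standing 5 mm into the bore at 0; pushed back along -y by 2 N, flush (0.005) at 4.5 N. It blocks an upright stem: come in leaning over it, low edge of the foot beside the pad below its top, and push. Then it grips the stem: press it down, 3 to 7 N
- spice_jar: glass spice jar with a green cap, 44 x 44 x 100 mm, loose bystander; origin at the centre of its underside
- lemon: yellow lemon, 75 x 52 x 53 mm, loose bystander; origin at the centre of its underside
- onion: brown onion, 68 x 70 x 72 mm, loose bystander; origin at the centre of its underside
- cup: small dark cup with a pale foot and a handle, 61 x 84 x 54 mm, loose bystander; origin at the centre of its underside

How it is judged (in metres and radians):
On the way:
1. the foot of the pusher is in the mouth of the tube edge-first: tilted by more than 0.1 rad (6 deg), with the catch pressed back by more than 1 mm (angle between pusher's own z axis and vertical above 0.1 rad and value of joint catch above 0.001 m and distance between pusher and tube_mouth below 0.03 m), for 0.1 s.
At the end, for the whole second after the job is handed in: The pusher stands in the tube, flange on the rim: foot 73 to 78 mm below the mouth's height and within 18 mm of the nominal mouth sideways, tilt under 0.04 rad, catch pressed back by more than 2 mm, at rest, released (z of pusher in the frame of tube_mouth between -0.078 and -0.073 m and horizontal distance between pusher and tube_mouth below 0.018 m and angle between pusher's own z axis and vertical below 0.04 rad and value of joint catch above 0.002 m and linear speed of pusher below 0.01 m/s); the robot touches nothing.
It fails at once if the processor (base, bowl, tube or catch) is pressed or struck with more than 25 N (contact force between processor and anything else above 25 N).
It fails at once if the jar, lemon, onion or cup is moved by more than 20 mm (distance of any of spice_jar, lemon, onion, cup from where it was at the start of the episode above 0.02 m).
It also fails if it takes over 72 s, if anything falls off the work surface, if the arm or the gripper's body presses on something with over 40 N, if the wrist force passes 120 N, or if a joint passes its speed limit or range.

### The arm

A 6-joint arm with a two-finger parallel gripper is mounted at the origin on a cart in front of the work surface, level with it; the furniture and walls round the work are solid. World frame = base frame: x ahead of the robot, y to its left, z up, the work surface at z = 0. Lengths are in mm, angles in rad, forces in N, time in s.
With the tool pointing down it reaches from about 300 to 775 mm from the base axis. Payload 14.6 kg.
Tool frame: the origin (TCP) lies on the centre line of the jaws, within the pads' length; the fingertips stand 19 mm ahead of it and the grasp point (between the pads) is the TCP (bot.tip_reach is the distance from the TCP to the fingertips, in mm); z points along the fingers, y is the line along which they close (so a half turn about z gives the same grasp; the last joint's range is limited). The gripper opens to 85 mm and grips with 20 to 120 N. Pads are 22 mm wide; open, the fingers measure 114 mm over their backs; the gripper's body (76 mm by 85 mm) begins 54 mm behind the grasp point. The pads swing forward as they close: fully open they stand 13 mm farther back than shut.
Start: joints at [1.263, 0.3, 1.521, -0, 1.321, -0.067], TCP at [131.162, 534.122, 250.281] pointing down, gripper open.
Joint ranges: [-3.03, 3.03], [-0.79, 2.21], [0.23, 2.52], [-1.04, 4.18], [0, 3.07], [-2.55, 2.55]. Speed limits (rad/s): [2.22, 2.22, 2.57, 3.14, 3.14, 3.14].

### API

Orientations are given as a unit quaternion [w, x, y, z].
In Python, from rig import bot gives the robot as it stands. Calls block until the motion is done:
- bot.move_to(position, orientation): joint-space move of the TCP to a pose.
- bot.servo_line(position, attitude=None, speed=150, until_force=None): straight line of the TCP; attitude=None keeps the orientation; speed is the mean speed in mm/s. With until_force (N) it stops when the force on the tool has changed by that much, and returns True; else False.
- bot.move_joints(angles): joint-space move.
- bot.move_gripper(opening, grip_force=None): finger opening in mm; grip_force is the grip in N (None keeps the last); returns when the fingers have stopped.
- bot.dwell(seconds).
- bot.ik(position, orientation): joint angles nearest the present ones, or None.
- bot.read_state(): the state.
- bot.read_camera(name): name is "side" or "top"; returns a dict with "image" (384x512x3 uint8, blue, green, red), "depth" (384x512 float32, mm along the optical axis (not along the pixel's ray), 0 where there is no reading), "fovy" (degrees; the focal length in pixels is half the picture's height over the tangent of half this angle, whatever the lens; pixels are square), "cx", "cy" (the principal point, pixels), "k1" (the pictures are not rectified: a ray, as slopes to the right and down, at radius r is drawn at 1 + k1 r^2 times it, then the intrinsics apply), "eye" and "attitude" of the camera in the world. Camera axes: x right, y down, z forward; pixel columns grow to the right and rows downward; lengths in mm; the calibration is good to about 2 mm. A picture is of the moment at which its call begins.
A pose or a line that the arm cannot do raises bot.MotionError and nothing moves.
- bot.finish_job(): hands the job in; it is judged then, once.
The state is a dict: "clock": time; "joint_positions": joint angles; "qvel": joint speeds; "effort": joint torques, N m; "ee_pos": TCP position; "tool_rot": TCP orientation; "ft_force": force on the tool from outside, world axes, zero at the start; "moment": the same for the moment, N m; "grip_width": finger opening in mm; "grip_force": force on a finger pad.
Only numpy, scipy, OpenCV 4.12 (cv2) and the standard library are available. Lean on these libraries where they do the work, as an engineer would, in place of code of your own. Each camera call takes 0.05 s, during which the arm holds its last target. There are 200 camera calls.

## Working session

There is one attempt and no reset: what is moved stays moved. The work goes in short steps, each a Python script; the robot and the scene stay as the last script left them, time stands still between calls to the robot, and variables do not carry over. Pictures are saved under pics/ and viewed, at most 10 in all, crops included, and the job is handed in when it is done.

```bash
ls; mkdir -p pics; cat > h.py <<'E'
import numpy as np, cv2
from scipy.spatial.transform import Rotation as R
from rig import bot
def rot(q): return R.from_quat([q[1],q[2],q[3],q[0]])
def quat(r): x=r.as_quat(); return [x[3],x[0],x[1],x[2]]
def cam(n,save=None):
    c=bot.read_camera(n)
    if save: cv2.imwrite('pics/'+save,c['image'])
    c['f']=192/np.tan(np.radians(c['fovy'])/2); return c
def slopes(c,uv):
    K=np.array([[c['f'],0,c['cx']],[0,c['f'],c['cy']],[0,0,1.]])
    return cv2.undistortPoints(np.float64(uv).reshape(-1,1,2),K,np.array([c['k1'],0,0,0,0.])).reshape(-1,2)
def ray(c,uv):
    s=slopes(c,uv); return rot(c['attitude']).apply(np.c_[s,np.ones(len(s))])
def plane(c,uv,z):
    d=ray(c,uv); e=np.array(c['eye']); return e+d*((z-e[2])/d[:,2])[:,None]
def cloud(c):
    v,u=np.mgrid[0:384,0:512]; d=ray(c,np.c_[u.ravel(),v.ravel()])
    return (np.array(c['eye'])+d*c['depth'].reshape(-1,1)).reshape(384,512,3)
E
python3 - <<'E'
from h import *
for n in('side','top'):
    c=cam(n,n+'0.png'); print(n,c['fovy'],c['cx'],c['cy'],c['k1'],c['eye'],rot(c['attitude']).as_matrix().round(2).tolist(),(c['depth']>0).mean())
    np.save(n+'0.npy',c,allow_pickle=True)
s=bot.read_state();print(s)
E
```

```text
pics
side 53.13832445590536 261.2324272601064 197.25861715529152 -0.09387854577539771 [ 885.96029157 -369.30557641  985.09415696] [[0.82, 0.5, -0.28], [0.57, -0.72, 0.4], [0.0, -0.48, -0.87]] 0.9958343505859375
top 56.84611709643375 258.23428237427805 194.68192082391317 0.01783790000532934 [ 401.83950334   -5.25081777 1126.86620523] [[-0.02, -0.98, 0.21], [-1.0, 0.02, 0.0], [-0.01, -0.21, -0.98]] 0.9957784016927084
{'clock': 0.1, 'joint_positions': array([ 1.26337333e+00,  3.00400666e-01,  1.52153236e+00, -9.81734160e-06,
        1.32067888e+00, -6.66053553e-02]), 'qvel': array([ 4.09617850e-06, -6.29056617e-04, -1.30993823e-03, -1.29281464e-03,
       -6.94078129e-04,  1.14863855e-03]), 'effort': array([ 2.52567326e-03, -5.44374418e+01, -3.62371659e+01, -3.51759240e-05,
        2.99727188e-03, -8.22678885e-06]), 'ee_pos': array([131.12327841, 533.94503862, 249.78054808]), 'tool_rot': array([-9.00799096e-05,  1.20116856e-01,  9.92759629e-01, -5.01622044e-04]), 'ft_force': array([-0.50021   , -0.18389742, -0.00965754]), 'moment': array([-0.00197137, -0.05985338,  0.03743577]), 'grip_force': 0.0, 'grip_width': 85.6545876946939}
```

View pics/side0.png

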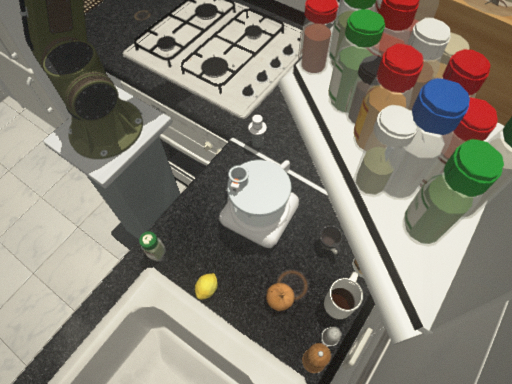

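View pics/top0.png

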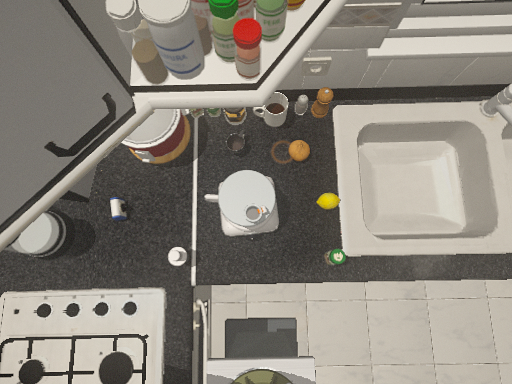

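The side view shows the pusher at about (257,123), the tube at (238,178) and the processor. In the top view the pusher is at (178,256), the tube at (254,213), and a thin strip runs down column 195. I'll measure these with depth and crops next.

```bash
python3 - <<'E'
from h import *
S=np.load('side0.npy',allow_pickle=True).item();T=np.load('top0.npy',allow_pickle=True).item()
def crop(c,u,v,w,h,k): return cv2.resize(c['image'][v:v+h,u:u+w],None,fx=k,fy=k,interpolation=cv2.INTER_CUBIC)
a=crop(S,210,100,100,150,4);b=crop(T,150,160,140,110,4)
o=np.zeros((600,400+ 400,3),np.uint8);o[:600,:400]=a
b=cv2.resize(b,(400,314));o[:314,400:]=b
o[330:580,400:]=cv2.resize(crop(T,230,190,56,35,4),(400,250))
cv2.imwrite('pics/c1.png',o)
for n,c,pts in(('S',S,[(257,118),(257,128),(238,170),(238,178),(262,190),(280,147),(310,180)]),('T',T,[(178,253),(178,260),(254,213),(245,195),(195,240),(195,150),(195,280)])):
    P=cloud(c); np.save(n+'P.npy',P)
    for u,v in pts: print(n,u,v,P[v,u].round())
# pusher: white-ish high points in neighbourhood
for n,c,(u0,v0,u1,v1) in(('S',S,(235,100,275,140)),('T',T,(165,240,190,272))):
    P=np.load(n+'P.npy')[v0:v1,u0:u1]; g=c['image'][v0:v1,u0:u1].min(2)
    for lo,hi in((70,95),(112,130)):
        m=(P[...,2]>lo)&(P[...,2]<hi); q=P[m]
        if len(q): print(n,lo,len(q),q.min(0).round(1),q.max(0).round(1),np.median(q,0).round(1))
E
```

```text
S 257 118 [452. 235. 120.]
S 257 128 [461. 222.  94.]
S 238 170 [543.  25. 186.]
S 238 178 [531.  35. 124.]
S 262 190 [617.  22. 164.]
S 280 147 [519. 266.  -5.]
S 310 180 [662. 214.  -4.]
T 178 253 [458. 225. 117.]
T 178 260 [439. 228. 100.]
T 254 213 [574.  10.  73.]
T 245 195 [610.  33. 166.]
T 195 240 [503. 198.   4.]
T 195 150 [803. 204.   1.]
T 195 280 [380. 197.  -0.]
S 70 149 [425.4 208.1  73.1] [479.7 262.6  95. ] [461.3 224.9  79.4]
S 112 79 [437.5 218.9 112.1] [467.5 249.5 122. ] [453.4 233.9 118.8]
T 70 158 [427.8 209.7  73.9] [476.9 259.3  94.8] [448.2 225.9  80.2]
T 112 95 [438.2 220.3 112.5] [466.  250.3 124.1] [452.1 234.1 119.5]
```

View pics/c1.png

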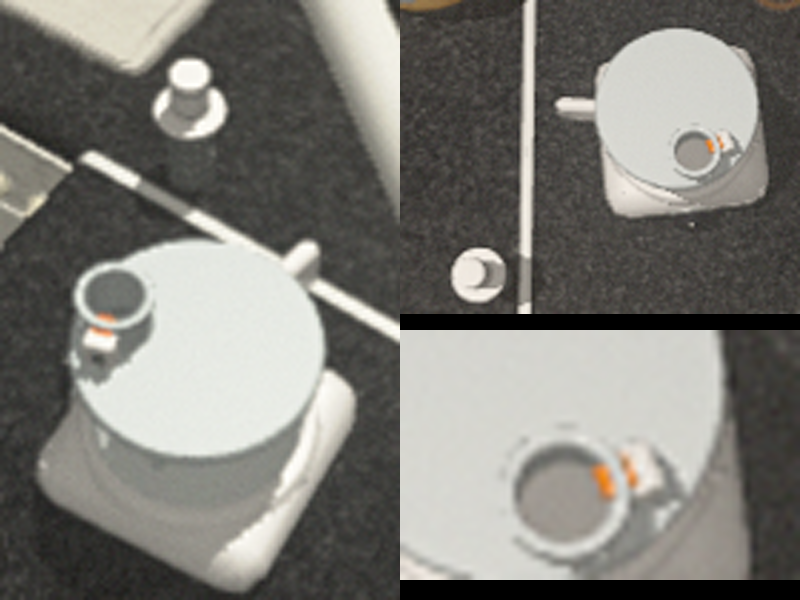

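The crops show the pusher upright, the round tube on the near side of the lid, and the orange catch on its -y (right) side, slightly toward +x. Next I'll fit the lid and rim circles.

```bash
python3 - <<'E'
from h import *
from scipy.optimize import least_squares
def fit(q):
    r=least_squares(lambda p:np.hypot(q[:,0]-p[0],q[:,1]-p[1])-p[2],[*q.mean(0)[:2],25],loss='soft_l1').x
    return r
for n,f in(('S','side0'),('T','top0')):
    c=np.load(f+'.npy',allow_pickle=True).item();P=np.load(n+'P.npy')
    box=(P[...,0]>450)&(P[...,0]<720)&(abs(P[...,1]-20)<140)
    m=box&(P[...,2]>192)&(P[...,2]<206); q=P[m]
    print(n,'rim',len(q),np.median(q[:,2]),fit(q), q.min(0).round(1),q.max(0).round(1))
    m=(box&(P[...,2]>160)&(P[...,2]<172)).astype(np.uint8)
    k=max(cv2.findContours(m,cv2.RETR_EXTERNAL,cv2.CHAIN_APPROX_NONE)[0],key=cv2.contourArea)
    h=cv2.convexHull(k)[:,0].astype(float); w=plane(c,h,166); print(n,'lid',np.median(P[m>0][:,2]),cv2.minEnclosingCircle(w[:,:2].astype(np.float32)),fit(w))
    m=box&(P[...,2]>58)&(P[...,2]<70); print(n,'base',m.sum(),cv2.minAreaRect(P[m][:,:2].astype(np.float32)))
    hsv=cv2.cvtColor(c['image'],cv2.COLOR_BGR2HSV); o=(hsv[...,1]>120)&(hsv[...,0]<18)&box&(P[...,2]>150)
    v,u=np.nonzero(o); print(n,'orange',len(u),P[o].round(0).tolist())
    # mouth hole: dark contour inside rim -> inner & outer rim rays at z=200
    P2=P; 
E
```

```text
S rim 182 197.352633520229 [556.15020892   8.75304879  22.06629869] [531.3 -24.5 192.2] [579.3  34.7 202.7]
S lid 164.9402205950729 ((605.9920043945312, 24.959117889404297), 80.4599838256836) [606.08483888  25.64288663  79.56022958]
S base 697 ((605.5560302734375, 25.649520874023438), (164.545654296875, 163.3906707763672), 6.6648101806640625)
S orange 421 [[694.0, -0.0, 715.0], [696.0, -2.0, 717.0], [697.0, -2.0, 718.0], [698.0, -1.0, 717.0], [699.0, -0.0, 717.0], [700.0, -0.0, 718.0], [701.0, -0.0, 718.0], [702.0, 1.0, 718.0], [703.0, 2.0, 718.0], [705.0, 3.0, 717.0], [706.0, 4.0, 718.0], [706.0, 5.0, 717.0], [708.0, 5.0, 718.0], [708.0, 8.0, 717.0], [710.0, 7.0, 718.0], [710.0, 9.0, 717.0], [711.0, 9.0, 717.0], [712.0, 10.0, 717.0], [713.0, 10.0, 717.0], [714.0, 11.0, 717.0], [714.0, 13.0, 716.0], [716.0, 12.0, 717.0], [717.0, 13.0, 717.0], [717.0, 14.0, 717.0], [718.0, 15.0, 717.0], [720.0, 15.0, 717.0], [695.0, -2.0, 715.0], [697.0, -4.0, 717.0], [698.0, -3.0, 717.0], [699.0, -2.0, 717.0], [700.0, -2.0, 718.0], [701.0, -1.0, 717.0], [702.0, -1.0, 717.0], [703.0, -1.0, 718.0], [70
[... 22930 characters left out ...]
.0], [697.0, 1.0, 697.0], [698.0, -2.0, 693.0], [699.0, -7.0, 691.0], [700.0, -9.0, 690.0], [699.0, -6.0, 690.0], [695.0, 1.0, 694.0], [697.0, -3.0, 691.0], [698.0, -5.0, 689.0], [698.0, -6.0, 689.0], [700.0, 19.0, 684.0], [694.0, 2.0, 692.0], [697.0, -3.0, 689.0], [694.0, 4.0, 690.0], [694.0, 2.0, 690.0], [694.0, 5.0, 689.0], [696.0, -6.0, 684.0], [694.0, 5.0, 685.0], [695.0, -2.0, 684.0], [695.0, -3.0, 685.0], [693.0, 5.0, 685.0], [693.0, 5.0, 683.0], [695.0, 16.0, 637.0], [693.0, 12.0, 636.0], [570.0, 0.0, 162.0], [564.0, -3.0, 197.0], [562.0, -3.0, 195.0], [561.0, -13.0, 197.0], [559.0, -3.0, 195.0], [559.0, -5.0, 196.0], [558.0, -13.0, 199.0], [557.0, -3.0, 188.0], [556.0, -5.0, 195.0]]
```

```bash
cat >> h.py <<'E'
YAW=0.325; C0=np.array([555.,10.,200.])
RB=R.from_euler('z',YAW)
yt=RB.apply([0,1,0]); zt=np.array([0,0,-1.]); DOWN=R.from_matrix(np.c_[np.cross(yt,zt),yt,zt])
def att(th,phi=0): # th: lean over the catch (about bowl x'); phi about y'
    return quat(RB*R.from_euler('xy',[th,phi])*RB.inv()*DOWN)
def st(): 
    s=bot.read_state(); return s
def ffr(s=None): # force in bowl axes
    s=s or st(); return RB.inv().apply(s['ft_force'])
E
python3 - <<'E'
from h import *
print(bot.ik([452.3,234.3,200],att(0)),bot.ik([*C0[:2],330],att(0.3)))
bot.move_to([452.3,234.3,190],att(0)); 
print(bot.servo_line([452.3,234.3,104],speed=80,until_force=6)); print(st()['ee_pos'])
bot.move_gripper(24,60); s=st(); print(s['grip_width'],s['grip_force'],s['ft_force'],s['ee_pos'],s['clock'])
bot.servo_line([452.3,234.3,150],speed=100); bot.dwell(.2); s=st(); print(s['grip_width'],s['ft_force'],s['ee_pos'])
bot.servo_line([452.3,234.3,330],speed=200)
bot.move_to([*C0[:2],340],att(0)); bot.dwell(.2); s=st(); print(s['ft_force'],s['moment'],s['ee_pos'],s['clock'])
for n in('side','top'):
    c=cam(n,n+'1.png');np.save(n+'1.npy',c,allow_pickle=True)
a=cv2.imread('pics/side1.png')[80:260,160:320];b=cv2.imread('pics/top1.png')[130:280,180:320]
o=np.zeros((540,800,3),np.uint8);o[:450,:400]=cv2.resize(a,(400,450));o[:429,400:]=cv2.resize(b,(400,429));cv2.imwrite('pics/c2.png',o)
E
```

```text
[ 4.06045189e-01  2.58517662e-01  1.69611487e+00 -4.44089210e-16
  1.18696012e+00 -1.48975114e+00] [-0.15539254  0.32386286  1.32942093  0.26561627  1.62821754 -2.0545457 ]
False
[452.54575942 234.4062521  104.50008207]
28.84019709863323 59.177053570747375 [-1.9546839   1.19792076  3.39837812] [452.38249579 234.48614419 104.24104548] 3.5083
28.515045813593222 [-0.63308227  1.62228736 -0.13664363] [452.04094842 234.16429882 149.28855415]
[-0.40388025  0.06739141 -1.22627298] [ 0.00197897 -0.01397724  0.0155324 ] [554.81748128  11.20928371 340.0733474 ] 6.5417
```

View pics/c2.png

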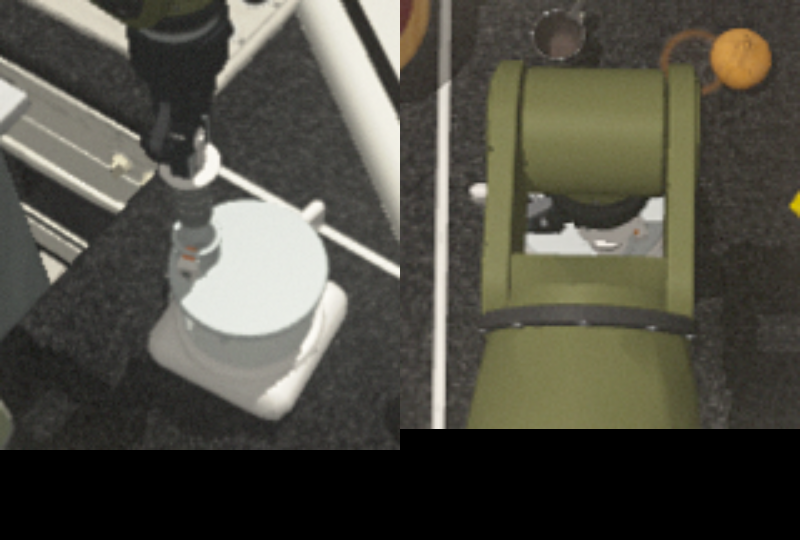

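The pusher is held upright above the mouth. In the side view the stem sits over the tube, with the foot just above the rim.

```bash
python3 - <<'E'
from h import *
from scipy.optimize import least_squares
c=np.load('side1.npy',allow_pickle=True).item();P=cloud(c)
b=(abs(P[...,0]-555)<40)&(abs(P[...,1]-10)<40)
q=P[b&(P[...,2]>245)&(P[...,2]<302)]
f=lambda p:np.hypot(q[:,0]-p[0],q[:,1]-p[1])-18
r=least_squares(f,[555,10],loss='soft_l1');print('stem',len(q),r.x,np.std(f(r.x)))
q=P[b&(P[...,2]>306)&(P[...,2]<322)];print('flange',len(q),q.min(0),q.max(0))
g=lambda p:np.maximum(0,np.hypot(q[:,0]-p[0],q[:,1]-p[1])-27)
# rim again, reduced to the ring: exclude bracket (catch side)
for n in 'ST':
    P=np.load(n+'P.npy');d=P-C0;rr=np.hypot(d[...,0],d[...,1]);a=RB.inv().apply(d.reshape(-1,3)).reshape(d.shape)
    m=(rr<29)&(abs(P[...,2]-199)<6)&~((abs(a[...,0])<10)&(a[...,1]<-8))
    q=P[m]; k=lambda p:np.maximum(np.abs(np.hypot(q[:,0]-p[0],q[:,1]-p[1])-21.6)-2.9,0)
    print(n,'rim',len(q),least_squares(k,C0[:2],loss='soft_l1').x,np.median(q[:,2]))
print(st()['ee_pos'],st()['ee_pos'],st()['ft_force'])
E
```

```text
stem 197 [554.36970573  11.63724237] 0.7166773944236127
flange 178 [534.15464477 -16.40497629 310.24119681] [581.85892051  37.08086261 321.64784342]
S rim 118 [555.75138874  10.32369109] 198.29059328151408
T rim 94 [555.34729842  10.80422716] 199.500789571847
[554.88478278  10.8194336  340.10622214] [554.88478278  10.8194336  340.10622214] [ 0.45259341 -0.1027966  -1.38999411]
```

```bash
cat >> h.py <<'E'
C=np.array([555.9,9.5,199.5]); H=104.2
def tcp(x,yL,d,th):   # low-edge point of the foot, bowl axes rel. to mouth
    F=np.array([x,yL,-d])+18*np.array([0,np.cos(th),np.sin(th)])
    return C+RB.apply(F+H*np.array([0,-np.sin(th),np.cos(th)]))
def go(x,yL,d,th,speed=20,until=None):
    r=bot.servo_line(tcp(x,yL,d,th),att(th),speed=speed,until_force=until)
    s=st();e=RB.inv().apply(s['ee_pos']-tcp(x,yL,d,th)); print(f'x{x:.1f} y{yL:.1f} d{d:.1f} th{th:.2f}',r,'F',ffr(s).round(1),'M',RB.inv().apply(s['moment']).round(2),'err',e.round(1),'t',round(s['clock'],1),flush=True); return r,s
E
python3 - <<'E'
from h import *
bot.move_to(tcp(0,-11.5,-30,.4),att(.4)); bot.dwell(.2); print(ffr())
go(0,-11.5,-3,.4,40,4)
r,s=go(0,-11.5,5.5,.4,15,4)
if not r:
    for y in(-12.5,-13.5,-14.5,-15.5):
        r,s=go(0,y,5.5,.4,10,8)
        if r:break
np.save
cam('side','side2.png')
cv2.imwrite('pics/c3.png',cv2.resize(cv2.imread('pics/side2.png')[120:220,190:310],None,fx=5,fy=5,interpolation=2))
E
```

```text
[ 0.20569022 -0.46708433 -1.69357944]
x0.0 y-11.5 d-3.0 th0.40 False F [-0.3 -0.3 -1.9] M [-0.32 -0.04  0.02] err [ 0.1 -0.1  0.2] t 8.1
x0.0 y-11.5 d5.5 th0.40 False F [-0.1  0.6 -1. ] M [-0.18 -0.    0.  ] err [0. 0. 0.] t 8.8
x0.0 y-12.5 d5.5 th0.40 False F [-0.3  1.4 -1.7] M [ 0.22  0.02 -0.05] err [0.  0.1 0. ] t 9.1
x0.0 y-13.5 d5.5 th0.40 False F [-0.2  2.9 -1.8] M [ 0.35 -0.01 -0.03] err [ 0.   0.1 -0. ] t 9.3
x0.0 y-14.5 d5.5 th0.40 False F [ 0.   3.7 -2.1] M [ 0.41  0.05 -0.04] err [-0.  0.  0.] t 9.6
x0.0 y-15.5 d5.5 th0.40 False F [ 1.   3.8 -1.5] M [ 0.6  -0.   -0.02] err [-0.   0.1 -0. ] t 9.8
```

View pics/c3.png

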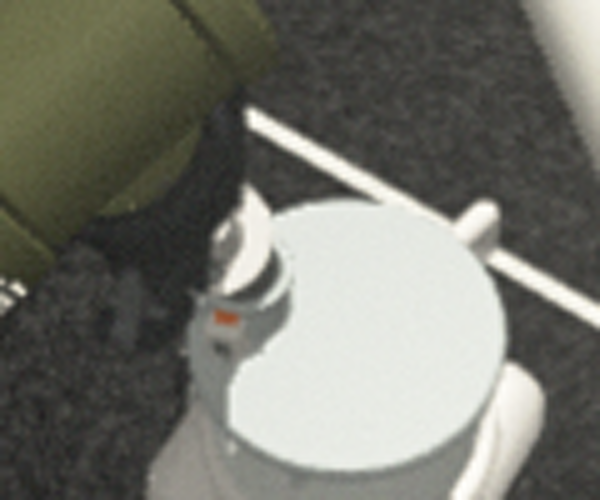

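The pusher is leaning in the mouth and the orange lug shows outside the tube, so the catch is pressed back. I'll keep pushing gently to find the wall, then straighten.

```bash
python3 - <<'E'
from h import *
for y in(-16,-16.5,-17,-17.5,-18,-18.5,-19):
    r,s=go(0,y,5.5,.4,6)
    if ffr(s)[1]>7: break
E
```

```text
x0.0 y-16.0 d5.5 th0.40 False F [-0.3  4.2 -1.4] M [ 0.93 -0.05  0.03] err [ 0.   0.2 -0. ] t 10.1
x0.0 y-16.5 d5.5 th0.40 False F [-0.5  6.5 -1.8] M [ 1.22 -0.03  0.05] err [ 0.   0.4 -0.1] t 10.3
x0.0 y-17.0 d5.5 th0.40 False F [ 0.5  7.8 -1.4] M [ 1.52 -0.01 -0.06] err [ 0.   0.6 -0.1] t 10.6
```

```bash
python3 - <<'E'
from h import *
for th in(.4,.34,.28,.22,.18,.14,.11,.08,.05,.025,0):
    y=-18.3+5.5*np.tan(th)
    r,s=go(0,y,5.5,th,12); f=ffr(s)+[0,0,1.5]
    if np.linalg.norm(f)>11: print('stop'); break
E
```

```text
x0.0 y-16.0 d5.5 th0.40 False F [ 0.7  4.9 -1.7] M [ 0.95 -0.04 -0.  ] err [-0.   0.1 -0. ] t 10.8
x0.0 y-16.4 d5.5 th0.34 False F [-0.2  5.8 -1.1] M [ 1.09 -0.   -0.01] err [-0.   0.   0.1] t 11.5
x0.0 y-16.7 d5.5 th0.28 False F [ 0.3  6.4 -0.3] M [1.24 0.   0.04] err [0.  0.  0.1] t 12.2
x0.0 y-17.1 d5.5 th0.22 False F [ 0.4  6.3 -0.5] M [ 1.4   0.06 -0.05] err [0.  0.  0.1] t 12.8
x0.0 y-17.3 d5.5 th0.18 False F [0.5 5.2 0.8] M [ 1.38  0.07 -0.02] err [0.  0.  0.1] t 13.3
x0.0 y-17.5 d5.5 th0.14 False F [-0.2  5.5  0.3] M [1.43 0.13 0.04] err [0.1 0.  0.2] t 13.8
x0.0 y-17.7 d5.5 th0.11 False F [-0.5  4.9  0.8] M [ 1.4   0.06 -0.  ] err [0.1 0.1 0.2] t 14.2
x0.0 y-17.9 d5.5 th0.08 False F [-0.1  6.7 -0.3] M [1.49 0.11 0.02] err [0.1 0.  0.3] t 14.6
x0.0 y-18.0 d5.5 th0.05 False F [-1.   5.8  1. ] M [ 1.5   0.14 -0.07] err [0.1 0.1 0.3] t 15.0
x0.0 y-18.2 d5.5 th0.03 False F [-0.   6.8  0.8] M [1.5  0.1  0.03] err [0.1 0.1 0.3] t 15.3
x0.0 y-18.3 d5.5 th0.00 False F [-1.2  7.3  2. ] M [ 1.54  0.14 -0.07] err [0.1 0.1 0.4] t 15.7
```

```bash
python3 - <<'E'
from h import *
for d in(6.5,7.5,8.5,10,12):
    r,s=go(0,-18.1,d,0,8); f=ffr(s)
    if f[2]>9 or np.hypot(f[0],f[1])>12: print('stop'); break
c=cam('side','side3.png')
cv2.imwrite('pics/c4.png',cv2.resize(c['image'][110:210,190:310],None,fx=5,fy=5,interpolation=2))
E
```

```text
x0.0 y-18.1 d6.5 th0.00 False F [0.  5.9 1. ] M [ 1.5   0.04 -0.  ] err [ 0.1 -0.   0.3] t 16.0
x0.0 y-18.1 d7.5 th0.00 False F [-0.1  5.9  0.9] M [1.5  0.1  0.02] err [ 0.1 -0.   0.3] t 16.2
x0.0 y-18.1 d8.5 th0.00 False F [0.7 6.1 1.9] M [ 1.48  0.03 -0.02] err [ 0.1 -0.   0.3] t 16.5
x0.0 y-18.1 d10.0 th0.00 False F [-0.5  5.6  1.5] M [ 1.53  0.08 -0.01] err [0.1 0.  0.3] t 16.8
x0.0 y-18.1 d12.0 th0.00 False F [0.4 6.2 1.9] M [1.61 0.08 0.05] err [0.2 0.  0.3] t 17.2
```

View pics/c4.png

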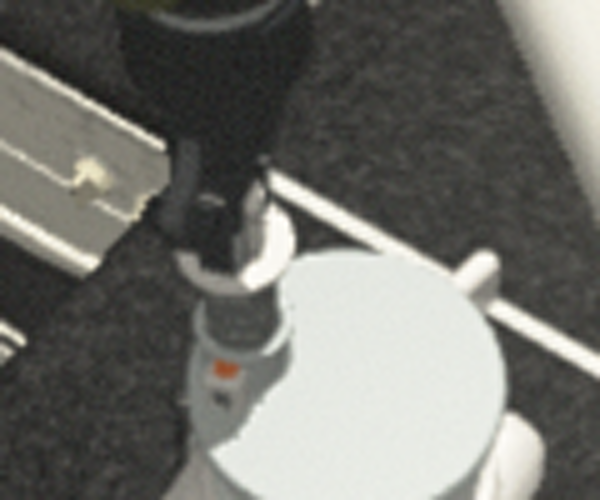

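The stem is upright in the tube with the orange lug pressed out, and it slides with low force. Next I'll slide it down.

```bash
python3 - <<'E'
from h import *
y=-18.0;x=0
for d in(18,25,32,39,46,53,60,66,70,72,73,74,75,76,77,78):
    r,s=go(x,y,d,0,25 if d<67 else 6); f=ffr(s)
    if np.hypot(f[0],f[1])>12 or f[2]>(9 if d<70 else 10): print('stop'); break
    x+=np.clip(f[0]*.05,-.3,.3)*(abs(f[0])>1.5); y+=np.clip((f[1]-4.5)*.05,-.2,.2)*(abs(f[1]-4.5)>1)
E
```

```text
x0.0 y-18.0 d18.0 th0.00 False F [-0.   6.6 -1.7] M [ 1.48 -0.08  0.  ] err [ 0.1  0.1 -0.1] t 17.7
x0.0 y-17.9 d25.0 th0.00 False F [ 0.2  7.5 -1.8] M [ 1.48 -0.06 -0.04] err [ 0.1  0.1 -0.1] t 18.1
x0.0 y-17.7 d32.0 th0.00 False F [-0.8  6.7 -2.2] M [ 1.44 -0.07  0.  ] err [ 0.1  0.1 -0.1] t 18.6
x0.0 y-17.6 d39.0 th0.00 False F [-0.   6.5 -0.5] M [ 1.51 -0.04 -0.02] err [ 0.1  0.1 -0.1] t 19.0
x0.0 y-17.5 d46.0 th0.00 False F [ 0.3  6.1 -1.6] M [ 1.43 -0.04  0.03] err [ 0.1  0.1 -0.1] t 19.4
x0.0 y-17.5 d53.0 th0.00 False F [-0.2  7.1 -1.4] M [ 1.45 -0.08  0.03] err [ 0.1  0.1 -0.1] t 19.9
x0.0 y-17.3 d60.0 th0.00 False F [ 1.2  8.5 -1.6] M [ 1.47 -0.04  0.03] err [ 0.1  0.1 -0.1] t 20.3
x0.0 y-17.1 d66.0 th0.00 False F [ 0.6  6.7 -0.9] M [ 1.34 -0.08  0.01] err [ 0.1  0.  -0.1] t 20.7
x0.0 y-17.0 d70.0 th0.00 False F [-0.3  6.5  3.1] M [1.27 0.14 0.01] err [ 0.2 -0.   0.4] t 21.5
x0.0 y-16.9 d72.0 th0.00 False F [-1.2  5.8  1.7] M [1.2  0.12 0.03] err [ 0.2 -0.   0.4] t 22.0
x0.0 y-16.9 d73.0 th0.00 False F [-0.2  5.8  2.4] M [ 1.15  0.   -0.  ] err [ 0.2 -0.1  0.4] t 22.3
x0.0 y-16.8 d74.0 th0.00 False F [-0.9  6.7  1.7] M [1.13 0.02 0.05] err [ 0.2 -0.1  0.4] t 22.6
x0.0 y-16.7 d75.0 th0.00 False F [-1.4  5.8  3.6] M [1.08 0.23 0.03] err [ 0.3 -0.2  0.6] t 22.9
x0.0 y-16.6 d76.0 th0.00 False F [-4.2  8.  10.9] M [ 1.19  0.71 -0.11] err [ 0.3 -0.2  1.5] t 23.2
stop
```

```bash
python3 - <<'E'
from h import *
go(.2,-16.8,75.3,0,5)
bot.move_gripper(60); bot.dwell(.2); go(.2,-16.8,75.3,0,5)
p=tcp(.2,-16.8,75.3,0)
bot.servo_line(p+[0,0,60],speed=100); print(ffr())
bot.move_gripper(0,30)
# press knob top with closed fingertips to seat the flange: knob top z ~ 245, tips 19 ahead
bot.servo_line([p[0],p[1],199.5+45+19+6],speed=60)
print(bot.servo_line([p[0],p[1],199.5+45+19-4],speed=8,until_force=10)); s=st();print(ffr(s),s['ee_pos'])
bot.servo_line([p[0],p[1],330],speed=120)
bot.move_to([420,200,380],att(0)); print(st()['clock'])
o=np.zeros((500,800,3),np.uint8)
for i,(n,f,(u,v)) in enumerate((('side','side4.png',(200,130)),('top','top4.png',(215,165)))):
    c=cam(n,f); o[:500,400*i:400*i+400]=cv2.resize(c['image'][v:v+100,u:u+80],(400,500),interpolation=2)
    P=cloud(c); b=np.hypot(P[...,0]-555,P[...,1]-10)<34
    for nm,lo,hi in(('flange',201,213),('knobtop',238,256)):
        q=P[b&(P[...,2]>lo)&(P[...,2]<hi)]
        print(n,nm,len(q),np.median(q,0).round(1),((q.min(0)+q.max(0))/2).round(1))
        A=np.c_[q[:,:2]-q[:,:2].mean(0),np.ones(len(q))]; print('  slope',np.linalg.lstsq(A,q[:,2],rcond=None)[0].round(3))
cv2.imwrite('pics/c5.png',o)
E
```

```text
x0.2 y-16.8 d75.3 th0.00 False F [-3.6  7.4  7.4] M [ 1.3   0.6  -0.01] err [ 0.1 -0.1  0.9] t 23.5
x0.2 y-16.8 d75.3 th0.00 False F [-0.5 -1.3  0.3] M [-0.04 -0.   -0.  ] err [0. 0. 0.] t 24.4
[-0.31481385  0.18698575 -0.06341868]
True
[-1.56890231  0.70728815  4.37312213] [555.66063821  10.7066176  264.05185815]
28.625
side flange 197 [564.6   1.7 203.9] [555.7  11.1 207. ]
  slope [ 1.10000e-02 -7.00000e-03  2.04347e+02]
side knobtop 120 [556.1  10.  243.6] [555.6  11.5 242.8]
  slope [-2.50000e-02  5.20000e-02  2.43422e+02]
top flange 195 [549.3  10.9 204.9] [555.2  11.9 206.4]
  slope [ 2.00000e-03 -1.60000e-02  2.04977e+02]
top knobtop 109 [553.8  12.2 244.7] [555.3  12.3 245.1]
  slope [ 2.30000e-02 -6.00000e-03  2.44627e+02]
```

View pics/c5.png

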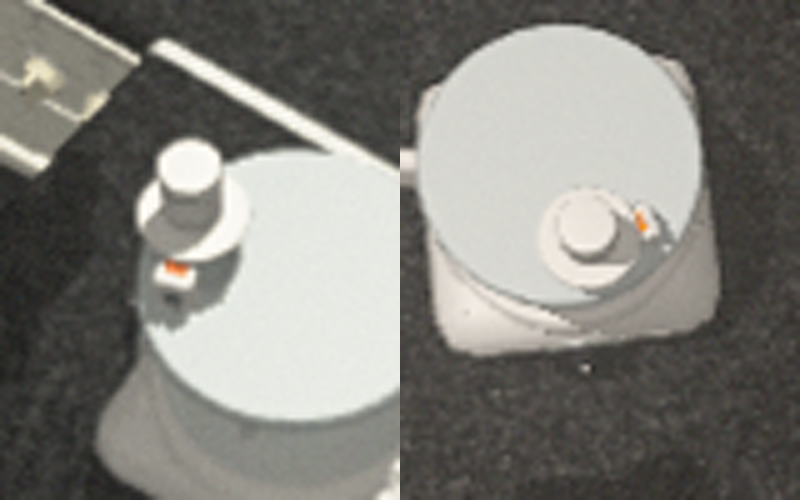

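The flange lies flat on the rim: its top is at about 204.5 mm, the knob top is at about 245 mm, and the catch lug is pressed out. The arm is clear.

```bash
python3 -c "
from rig import bot; print(bot.finish_job())"
```

```text
the job is handed in; nothing more can be done
None
```

The pusher is back in the feed tube with its flange flat on the rim and the catch pressed back. It is released, and I handed the job in at about 29 s; the hand-in call did not return a verdict.

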